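# Set out a nested snack tower on a lazy susan

## Robot

A 6-joint arm with a two-finger parallel gripper is mounted at the origin on the work surface. World frame = base frame: x ahead of the robot, y to its left, z up, the work surface at z = 0. Lengths are in m, angles in rad, forces in N, time in s.
With the tool pointing down it reaches from about 0.35 to 0.875 m from the base axis. Payload 15.5 kg.
Tool frame: the origin (TCP) lies midway between the tips of the shut fingers; the grasp point (between the pads) lies 19 mm behind it (env.grasp_offset is the distance from the TCP to the grasp point, in m); z points along the fingers, y is the line along which they close (so a half turn about z gives the same grasp; the last joint's range is limited). The gripper opens to 85 mm and grips with 20 to 120 N. Pads are 22 mm wide; open, the fingers measure 114 mm over their backs; the gripper's body (76 mm by 85 mm) begins 54 mm behind the grasp point. The pads swing forward as they close: fully open they stand 13 mm farther back than shut.
Start: joints at [1.083, 0.494, 1.345, -0, 1.302, -0.096], TCP at [0.239, 0.577, 0.231] pointing down, gripper open.
Joint ranges: [-2.91, 2.91], [-0.82, 2.16], [0.22, 2.67], [-1.22, 4.37], [0.12, 2.79], [-3.08, 3.08]. Speed limits (rad/s): [1.89, 1.89, 2.57, 3.01, 3.01, 3.01].

## Interface

Orientations are given as a unit quaternion [x, y, z, w].
In Python, from workcell import status, camera, workorder, env gives the robot as it stands.
- The arm moves only by the shell command python3 -m jog 'ROWS' [FORCE]. ROWS is JSON, one flat list of numbers, 5 for each row, row after row: the opening in per cent of the stroke, from 0 (shut) to 100 (fully open), then the shift along the tool's x, y, z in m, then the turn about the tool's z in rad. A call has 1 to 20 rows; each row is the pose to reach, as a shift and turn from the pose commanded when the call began, along the tool's axes at that moment; what a row does not reach only later rows make up. A row lasts 1/10 s, in which the tool goes at most 50 mm and 8.59 degrees, less where a joint would pass 70% of its speed; a pose out of reach is approached as far as the arm can. A call with a gripper value outside its range is refused whole. The fingers move at their own pace and stop on an object; FORCE is the grip in N (left out, the last holds). Time passes only in rows, so rows that repeat a pose let the fingers close. It gives the time, the measured TCP pose, the force, the opening and the grip force at its end, in the units of the state.
- status.sense(): the state, without advancing time (a new reading comes with each control period).
- camera(name): name is "side" or "top"; returns a dict with "image" (480x640x3 uint8, red, green, blue), "camera_matrix" (3x3 intrinsics, pixels), "camera_from_world" (4x4, takes a point from world to camera coordinates). Camera axes: x right, y down, z forward; pixel columns grow to the right and rows downward; lengths in m; the calibration is good to about 2 mm. A picture is of the moment at which its call begins. There is no depth.
- workorder.sign_off(): hands the job in; it is judged then, once.
The state is a dict: "clock": time; "q": joint angles; "qd": joint speeds; "joint_torque": joint torques, N m; "tool_pos": TCP position; "eef_rot": TCP orientation; "force": force on the tool from outside, world axes, zero at the start; "moment": the same for the moment, N m; "opening": opening from 0.0 (shut) to 1.0 (fully open); "grasp_force": force on a finger pad.
Only numpy, scipy, OpenCV 4.12 (cv2) and the standard library are available. Lean on these libraries where they do the work, as an engineer would, in place of code of your own. Each camera call takes 0.05 s, during which the arm holds its last target. There are 200 camera calls.

## Task

Take the tower of nested steel tins apart from the top down and set it out for the guests: lay the lid, knob up, on the cork coaster, then stand the small, the middle and the large tin, in that order, on the lazy susan, each upright and centred on the inlaid ring that matches its size. Lower every piece into place in the grip, never drop it. The lazy susan spins freely: do not let it turn from where it stands, and leave everything else where it is.

Things in the scene. Friction and masses are not known exactly. Their poses are not given: they have to be found in the camera images.
- lid: plain steel lid on top of the tower: a spigot 22 mm across and 6 high that sits loosely in the small tin's mouth, a disc 40 mm across from 6 to 10 mm, and a round upright knob 16 mm across from 10 to 36 mm above the origin. Origin: centre of the spigot's underside, z up. At the start its origin is 36 mm above the small tin's origin. About 50 g.
- tin_small: plain steel tin, open at the top: foot 30 mm across, 6 high; straight round wall 44 mm across from 6 to 36 mm above the origin; shoulder sloping in to the rim at 42 mm (mouth 28 mm). Origin: centre of its underside, z up. Starts with its foot loose in the middle tin's mouth, origin 40 mm above that tin's. 55 to 95 g.
- tin_middle: plain steel tin, open at the top: foot 40 mm across, 6 high; straight round wall 54 mm across from 6 to 40 mm above the origin; shoulder sloping in to the rim at 46 mm (mouth 36 mm). Origin: centre of its underside, z up. Starts with its foot loose in the large tin's mouth, origin 46 mm above that tin's. 80 to 135 g.
- tin_large: plain steel tin, open at the top: foot 52 mm across, 6 high; straight round wall 64 mm across from 6 to 46 mm above the origin; shoulder sloping in to the rim at 52 mm (mouth 46 mm). Origin: centre of its underside, z up. Starts on the worktop as the bottom of the tower; tins lift straight out. 110 to 190 g.
- coaster: flat round cork coaster, 100 mm across, 6 mm thick, fixed to the worktop; origin at the centre of its underside
- susan (a joint): turn of the lazy susan about its vertical axis, rad, counter-clockwise from above positive; 0 at the start of every episode. A light wooden disc 290 mm across, its flat top 30 mm above the worktop, on a bearing so free (0.008 N m) that a sideways push of 0.1 N near its edge turns it.
- susan_top (a point): centre of the lazy susan's top surface, 30 mm above the worktop; turns with it
- ring_small (a point): centre, on the lazy susan's top surface, of its smallest inlaid dark ring (flush, 46 mm inside and 56 mm outside diameter), where the small tin belongs; 88 mm from the lazy susan's centre, turns with it
- ring_middle (a point): centre, on the lazy susan's top surface, of its middle-sized inlaid dark ring (flush, 56 mm inside and 66 mm outside diameter), where the middle tin belongs; 88 mm from the lazy susan's centre, turns with it
- ring_large (a point): centre, on the lazy susan's top surface, of its largest inlaid dark ring (flush, 66 mm inside and 76 mm outside diameter), where the large tin belongs; 88 mm from the lazy susan's centre, turns with it
- shaker: bystander: small glass salt shaker with steel cap, 30 mm across, 52 tall, standing on the middle of the lazy susan; origin at its underside's centre
- tumbler: bystander: clear drinking glass, 68 mm across, 120 tall; origin at its underside's centre
- can: bystander: closed drink can with a blue band, 66 mm across, 120 tall; origin at its underside's centre
- mug: bystander: white mug, 80 mm across, 90 tall, with a handle; origin at its underside's centre
- spoon: bystander: steel spoon lying flat, 200 mm long, with a round 20 mm thick handle; origin on its underside, near its middle
- soap: bystander: clear bottle with white cap, 60 mm across, 170 tall; origin at its underside's centre

How it is judged:
By the outcome, as a careful person would: the job done as asked, in the order asked, and still so for the second after the job is handed in, with the robot touching nothing.
It also fails if it takes over 72 s, if anything falls off the work surface, if the arm or the gripper's body presses on something with over 40 N, if the wrist force passes 120 N, or if a joint passes its speed limit or range.

## Working session

There is one attempt and no reset: what is moved stays moved. The work goes in short steps, Python scripts to look and compute and a shell command to move; the robot and the scene stay as the last step left them, time stands still between calls to the robot, and variables do not carry over. Pictures are saved under pics/ and viewed, at most 10 in all, crops included, and the job is handed in when it is done.

```bash
mkdir -p pics
python3 - <<'E'
from workcell import status,camera,env
import cv2,numpy as np
for n in("top","side"):
    c=camera(n); cv2.imwrite(f"pics/{n}0.png",c["image"][:,:,::-1]); np.savez(f"pics/{n}0.npz",**c)
    print(n,c["camera_matrix"].tolist(),np.round(c["camera_from_world"],4).tolist())
s=status.sense();print({k:np.round(v,3).tolist() for k,v in s.items()},env.grasp_offset)
E
```

```text
top [[475.1397354911849, 0.0, 324.2259169581439], [0.0, 475.1397354911849, 235.28891259091776], [0.0, 0.0, 1.0]] [[-0.0112, -0.9999, 0.0031, 0.0137], [-0.9978, 0.011, -0.0647, 0.5703], [0.0646, -0.0038, -0.9979, 1.1687], [0.0, 0.0, 0.0, 1.0]]
side [[578.7394322890915, 0.0, 318.00162258467134], [0.0, 578.7394322890915, 231.16639806303095], [0.0, 0.0, 1.0]] [[0.9924, -0.1219, 0.0163, -0.5431], [-0.0646, -0.6295, -0.7743, 0.1236], [0.1047, 0.7674, -0.6326, 1.7042], [0.0, 0.0, 0.0, 1.0]]
{'clock': 0.1, 'q': [1.082, 0.494, 1.346, 0.0, 1.303, -0.095], 'qd': [-0.001, -0.001, -0.0, -0.001, -0.001, -0.001], 'joint_torque': [0.002, -88.358, -38.456, -0.0, 0.005, -0.0], 'tool_pos': [0.239, 0.577, 0.231], 'eef_rot': [0.195, 0.981, -0.001, -0.0], 'force': [0.198, 0.381, -0.534], 'moment': [0.015, -0.031, 0.019], 'grasp_force': 0.0, 'opening': 0.998} 0.0187
```

View pics/top0.png

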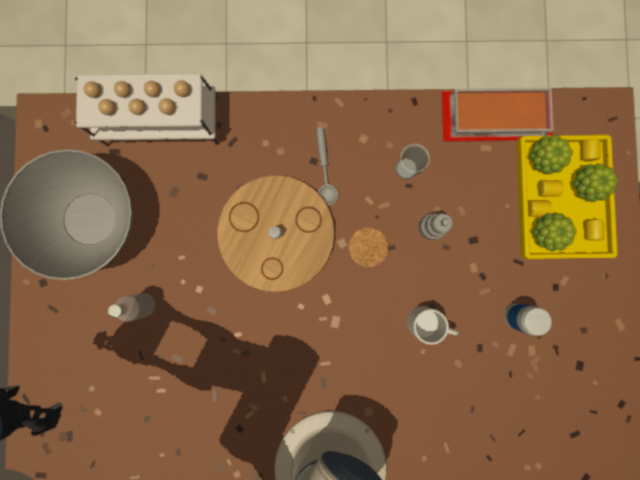

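View pics/side0.png

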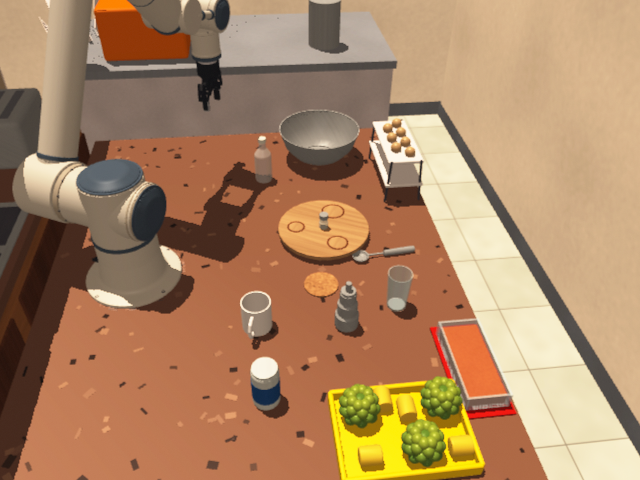

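The top view shows the susan at (276,233), with rings near (244,217), (309,219) and (272,268). The coaster is at (368,247), and the tower has its knob near (446,218). In the side view the tower stands at (347,310). Next I'll rectify and zoom in.

```bash
cat > h.py <<'E'
import numpy as np,cv2
def load(n,i=0): return dict(np.load(f"pics/{n}{i}.npz"))
def P(c): return c["camera_matrix"]@c["camera_from_world"][:3]
def w2p(c,X):
    p=P(c)@np.append(X,1); return p[:2]/p[2]
def p2w(c,u,z):
    M=P(c); H=np.c_[M[:,0],M[:,1],M[:,2]*z+M[:,3]]; w=np.linalg.solve(H,[*u,1]); return w[:2]/w[2]
def ortho(c,z,cx,cy,half,res):  # image: right=-y, up=+x ; res m/px
    n=int(2*half/res); M=P(c); H=np.c_[M[:,0],M[:,1],M[:,2]*z+M[:,3]]
    A=np.array([[0,-res,cx+half],[-res,0,cy+half],[0,0,1.]]) # (col,row)->x,y
    return cv2.warpPerspective(c["image"],H@A,(n,n),flags=cv2.INTER_CUBIC|cv2.WARP_INVERSE_MAP)
E
python3 - <<'E'
from h import *
t=load("top");s=load("side")
for n,u,z in [("susan",(276,233),.03),("ringA",(244,217),.03),("ringB",(309,219),.03),("ringC",(272,268),.03),("coaster",(368,247),.006),("knob",(446,218),.158),("foot",(432,230),0),("shaker",(278,231),.052)]:
    print(n,p2w(t,u,z).round(4))
for n,u,z in [("susan",(324,230),.03),("coaster",(321,284),.006),("knob",(348,285),.158)]: print("side",n,p2w(s,u,z).round(4))
a=cv2.resize(t["image"][160:300,210:340],None,fx=4,fy=4,interpolation=cv2.INTER_CUBIC)[:520]
b=cv2.resize(t["image"][195:255,410:465],None,fx=4,fy=4,interpolation=cv2.INTER_CUBIC)
d=cv2.resize(s["image"][270:340,320:375],None,fx=4,fy=4,interpolation=cv2.INTER_CUBIC)
im=np.zeros((520,750,3),np.uint8); im[:,:520]=a; im[:240,525:745]=b; im[240:520,525:745]=d
cv2.imwrite("pics/crop0.png",im[:,:,::-1])
E
```

```text
susan [0.5766 0.1266]
ringA [0.6172 0.2058]
ringB [0.6105 0.0447]
ringC [0.4903 0.1369]
coaster [ 0.5404 -0.1027]
knob [ 0.5967 -0.2618]
foot [ 0.582  -0.2667]
shaker [0.5799 0.1196]
side susan [0.5789 0.1059]
side coaster [ 0.5425 -0.1094]
side knob [ 0.5871 -0.2734]
```

View pics/crop0.png

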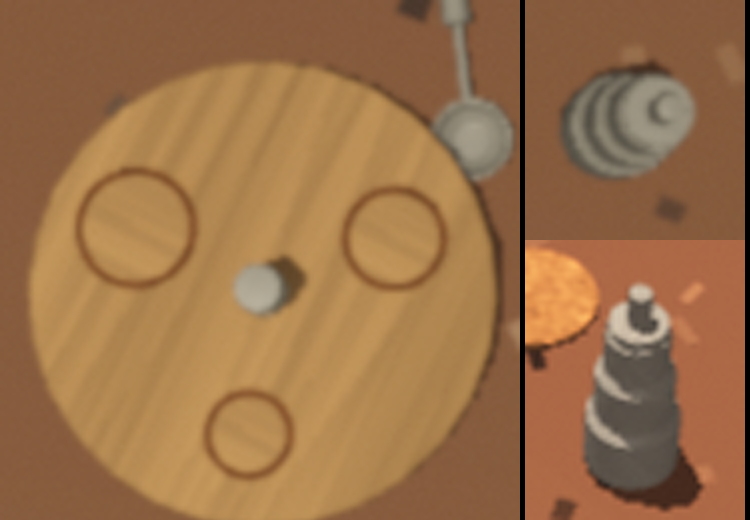

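```bash
cat >> h.py <<'E'
from scipy.optimize import minimize
TH=np.linspace(0,2*np.pi,60)
def circ(c,x,y,z,r): return np.array([w2p(c,[x+r*np.cos(a),y+r*np.sin(a),z]) for a in TH])
PARTS={"large":(0,[(26,26,0,6),(32,32,6,46),(32,23.5,46,52)]),"middle":(46,[(27,27,6,40),(27,18.5,40,46)]),
 "small":(86,[(22,22,6,36),(22,14.5,36,42)]),"lid":(122,[(20,20,6,10),(8,8,10,36)])}
def fit(c,names,x0,z0=0,zs=None,sat=70,pad=40):
    """silhouette fit of steel pieces; zs: origin heights in mm"""
    S=4; cu=w2p(c,[*x0,.08]); o=np.round(cu-pad).astype(int)
    im=c["image"][o[1]:o[1]+2*pad,o[0]:o[0]+2*pad]
    big=cv2.resize(im,None,fx=S,fy=S,interpolation=cv2.INTER_LINEAR)
    hsv=cv2.cvtColor(big,cv2.COLOR_RGB2HSV); m=((hsv[...,1]<sat)).astype(np.uint8)
    def mask(x,y):
        k=np.zeros_like(m)
        for n in names:
            b,pr=PARTS[n]; b=(zs or {}).get(n,b)
            for r1,r2,a,d in pr:
                pts=np.r_[circ(c,x,y,(b+a)/1e3,r1/1e3),circ(c,x,y,(b+d)/1e3,r2/1e3)]
                h=cv2.convexHull((((pts-o+.5)*S-.5)*16).round().astype(np.int32)); cv2.fillPoly(k,[h],1,shift=4)
        return k
    near=cv2.dilate(mask(*x0),np.ones((61,61)));mm=m*near
    f=lambda p:1-(mask(*p)&mm).sum()/max(1,(mask(*p)|mm).sum())
    r=minimize(f,x0,method="Nelder-Mead",options=dict(initial_simplex=[x0,np.add(x0,[.006,0]),np.add(x0,[0,.006])],xatol=1e-4,fatol=1e-5))
    return r.x.round(4),round(1-r.fun,3)
def ring(c,x0,rm,z=.03,rng=.008):
    im=ortho(c,z,*x0,.06,.0005); g=cv2.GaussianBlur(im[...,1].astype(float),(0,0),1)
    n=g.shape[0]; yy,xx=np.mgrid[:n,:n]
    def f(p):
        d=np.hypot(xx-(n/2-p[1]/.0005),yy-(n/2-p[0]/.0005))*.0005
        return g[abs(d-rm)<.0025].mean()-.5*g[abs(d-rm+.008)<.002].mean()-.5*g[abs(d-rm-.008)<.002].mean()
    G=[(f((a,b)),a,b) for a in np.arange(-rng,rng+.001,.002) for b in np.arange(-rng,rng+.001,.002)]
    v,a,b=min(G); r=minimize(f,[a,b],method="Nelder-Mead",options=dict(initial_simplex=[[a,b],[a+.001,b],[a,b+.001]],xatol=5e-5))
    return (np.array(x0)+r.x).round(4),round(r.fun,1)
def step(c,x0,R,z,rng=.01):   # disc edge: max colour difference inside/outside
    im=cv2.GaussianBlur(ortho(c,z,*x0,R+.03,.001),(0,0),1).astype(float); n=im.shape[0]; yy,xx=np.mgrid[:n,:n]
    def f(p):
        d=np.hypot(xx-(n/2-p[1]/.001),yy-(n/2-p[0]/.001))*.001
        A=im[(d<R)&(d>R-.01)];B=im[(d>R)&(d<R+.01)]
        return -np.abs(A.mean(0)-B.mean(0)).sum()+.5*(A.std(0)+B.std(0)).sum()
    r=minimize(f,[0,0],method="Nelder-Mead",options=dict(initial_simplex=[[0,0],[rng,0],[0,rng]],xatol=1e-4))
    return (np.array(x0)+r.x).round(4),round(r.fun,1)
E
python3 - <<'E'
from h import *
for n in("top","side"):
    c=load(n); print(n)
    S=step(c,(.577,.126),.145,.03); print("susan",S,"coaster",step(c,(.541,-.104),.05,.006))
    for k,x0,rm in(("L",(.617,.206),.0355),("M",(.6105,.0447),.0305),("S",(.4903,.1369),.0255)):
        if n=="side": x0=tuple(np.add(x0,0))
        r=ring(c,x0,rm); print(k,r,"dist",np.hypot(*(r[0]-S[0])).round(4))
    print("tower",[fit(c,["large","middle","small","lid"],[.589,-.267],sat=s) for s in(60,85)])
E
```

```text
top
susan (array([0.5765, 0.1298]), np.float64(-63.3)) coaster (array([ 0.5407, -0.102 ]), np.float64(-42.3))
L (array([0.6183, 0.2068]), np.float64(-42.3)) dist 0.0876
M (array([0.6102, 0.0468]), np.float64(-42.9)) dist 0.0896
S (array([0.4898, 0.1375]), np.float64(-43.2)) dist 0.087
tower [(array([ 0.5885, -0.2606]), np.float64(0.854)), (array([ 0.5899, -0.2623]), np.float64(0.945))]
side
susan (array([0.5784, 0.1245]), np.float64(-109.2)) coaster (array([ 0.542, -0.105]), np.float64(-80.9))
L (array([0.6195, 0.2025]), np.float64(-47.1)) dist 0.0882
M (array([0.6114, 0.0436]), np.float64(-65.3)) dist 0.0874
S (array([0.4913, 0.1338]), np.float64(-63.9)) dist 0.0876
tower [(array([ 0.5905, -0.2647]), np.float64(0.853)), (array([ 0.5896, -0.2655]), np.float64(0.923))]
```

Both cameras agree to within their calibration: L(.619,.205), M(.611,.045), S(.4906,.136), coaster(.5415,-.1035), tower(.590,-.264). All three ring distances are about 88 mm. Now for a move helper.

```bash
cat >> h.py <<'E'
def go(x,y,z,beta=None):
    from workcell import status
    from scipy.spatial.transform import Rotation as R
    s=status.sense(); M=R.from_quat(s["eef_rot"]).as_matrix(); d=M.T@(np.array([x,y,z])-s["tool_pos"])
    b=np.degrees(np.arctan2(M[1,1],M[0,1])); t=0 if beta is None else np.radians((b-beta+90)%180-90)
    print("t",round(s["clock"],2),"pos",np.round(s["tool_pos"],4),"beta",b.round(1),"F",np.round(s["force"],2),"open",round(s["opening"],3),"grip",round(s["grasp_force"],1),"-> shift",d.round(4),"turn",round(t,3))
E
python3 -c "
from h import *
go(.59,-.264,.231,-6)"
```

```text
t 0.1 pos [0.2391 0.5771 0.2308] beta 67.5 F [ 0.2   0.38 -0.53] open 0.998 grip 0.0 -> shift [-6.462e-01 -6.427e-01  4.000e-04] turn 1.283
```

```bash
python3 -m jog '[100,-0.646,-0.643,0,1.283,100,-0.646,-0.643,0,1.283,100,-0.646,-0.643,0,1.283,100,-0.646,-0.643,0,1.283,100,-0.646,-0.643,0,1.283,100,-0.646,-0.643,0,1.283,100,-0.646,-0.643,0,1.283,100,-0.646,-0.643,0,1.283,100,-0.646,-0.643,0,1.283,100,-0.646,-0.643,0,1.283,100,-0.646,-0.643,0,1.283,100,-0.646,-0.643,0,1.283,100,-0.646,-0.643,0,1.283,100,-0.646,-0.643,0,1.283,100,-0.646,-0.643,0,1.283,100,-0.646,-0.643,0,1.283,100,-0.646,-0.643,0,1.283,100,-0.646,-0.643,0,1.283,100,-0.646,-0.643,0,1.283,100,-0.646,-0.643,0,1.283]'; python3 -c "
from h import *
go(.59,-.264,.231,-6)"
```

```text
clock: 2.1
tool_pos: [0.59, -0.2656, 0.2304]
eef_rot: [0.744, 0.668, -0.0, -0.0]
force: [-0.1, 0.5, -0.7]
opening: 1.002
grasp_force: 0.0
t 2.1 pos [ 0.59   -0.2656  0.2304] beta -6.1 F [-0.15  0.52 -0.71] open 1.002 grip 0.0 -> shift [ 0.0016 -0.0002 -0.0006] turn -0.002
```

```bash
python3 -m jog '[60,0.0015,0,0.03,0,50,0.0015,0,0.06,0,50,0.0015,0,0.08,0,50,0.0015,0,0.0915,0,50,0.0015,0,0.0925,0,50,0.0015,0,0.0925,0,30,0.0015,0,0.0925,0,20,0.0015,0,0.0925,0,10,0.0015,0,0.0925,0,0,0.0015,0,0.0925,0,0,0.0015,0,0.0925,0,0,0.0015,0,0.0925,0]' 20
python3 - <<'E'
from h import *; from workcell import camera
go(.59,-.264,.1375,-6)
ims=[]
for n in("top","side"):
    c=camera(n); np.savez(f"pics/{n}1.npz",**c); u=w2p(c,[.59,-.264,.12]).astype(int)
    ims.append(cv2.resize(c["image"][u[1]-45:u[1]+45,u[0]-45:u[0]+45],None,fx=4,fy=4,interpolation=cv2.INTER_CUBIC))
cv2.imwrite("pics/g1.png",np.hstack(ims)[:,:,::-1])
E
```

```text
clock: 3.3
tool_pos: [0.5904, -0.2626, 0.1395]
eef_rot: [0.743, 0.669, 0.0, 0.001]
force: [-1.3, 0.3, 6.7]
opening: 0.176
grasp_force: 20.3
t 3.3 pos [ 0.5904 -0.2626  0.1395] beta -6.0 F [-1.33  0.32  6.7 ] open 0.176 grip 20.3 -> shift [-0.0014 -0.0003  0.002 ] turn -0.0
```

View pics/g1.png

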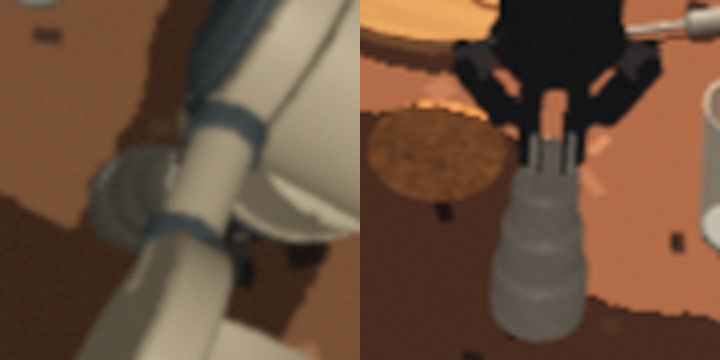

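```bash
python3 -m jog '[0,0,0,-0.003,0,0,0,0,-0.006,0,0,0,0,-0.01,0,0,0,0,-0.02,0,0,0,0,-0.035,0,0,0,0,-0.05,0,0,0,0,-0.05,0]' 20; python3 -c "
from h import *
go(.5415,-.1035,.19,-6)"
```

```text
clock: 4.1
tool_pos: [0.5911, -0.263, 0.1913]
eef_rot: [0.743, 0.669, 0.001, 0.002]
force: [-0.2, -0.4, -0.1]
opening: 0.177
grasp_force: 19.8
t 4.1 pos [ 0.5911 -0.263   0.1913] beta -6.0 F [-0.24 -0.36 -0.13] open 0.177 grip 19.8 -> shift [ 0.1534 -0.0661  0.0009] turn -0.0
```

```bash
python3 -m jog '[0,0.03,-0.013,0,0,0,0.07,-0.03,0,0,0,0.115,-0.05,0.02,0,0,0.14,-0.06,0.05,0,0,0.151,-0.065,0.08,0,0,0.1535,-0.066,0.11,0,0,0.1535,-0.066,0.13,0,0,0.1535,-0.066,0.145,0,0,0.1535,-0.066,0.155,0,0,0.1535,-0.066,0.155,0]'
python3 - <<'E'
from h import *; from workcell import camera
go(.5415,-.1035,.0235,-6)
for n in("top","side"):
    c=camera(n); np.savez(f"pics/{n}2.npz",**c); u=w2p(c,[.5415,-.1035,.03]).astype(int)
    im=cv2.resize(c["image"][u[1]-45:u[1]+45,u[0]-45:u[0]+45],None,fx=4,fy=4,interpolation=cv2.INTER_CUBIC)
    cv2.imwrite(f"pics/{n}g2.png",im[:,:,::-1])
cv2.imwrite("pics/g2.png",np.hstack([cv2.imread("pics/topg2.png"),cv2.imread("pics/sideg2.png")]))
E
```

```text
clock: 5.1
tool_pos: [0.5398, -0.1026, 0.0326]
eef_rot: [0.743, 0.669, -0.001, -0.001]
force: [-0.0, 0.6, -0.3]
opening: 0.176
grasp_force: 19.8
t 5.1 pos [ 0.5398 -0.1026  0.0326] beta -6.0 F [-0.01  0.62 -0.3 ] open 0.176 grip 19.8 -> shift [-0.0007  0.0018  0.0091] turn -0.0
```

View pics/g2.png

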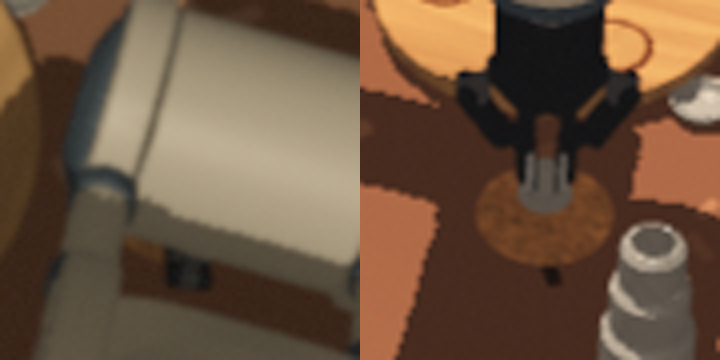

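```bash
python3 -m jog '[0,-0.0005,0.001,0.003,0,0,-0.0005,0.0015,0.006,0,0,-0.0005,0.0015,0.0075,0,0,-0.0005,0.0015,0.0085,0,0,-0.0005,0.0015,0.0085,0,0,-0.0005,0.0015,0.0085,0]'; python3 -c "
from h import *
go(.5415,-.1035,.0235,-6)"
```

```text
clock: 5.8
tool_pos: [0.542, -0.1035, 0.0253]
eef_rot: [0.743, 0.669, -0.0, 0.0]
force: [0.2, 0.8, 0.2]
opening: 0.178
grasp_force: 19.8
t 5.8 pos [ 0.542  -0.1035  0.0253] beta -6.0 F [0.22 0.83 0.22] open 0.178 grip 19.8 -> shift [-0.0001 -0.0005  0.0018] turn -0.0
```

```bash
python3 -m jog '[0,0,0,0.0005,0,0,0,0,0.001,0,0,0,0,0.001,0,0,0,0,0.001,0]'; python3 -m jog '[0,0,0,0.0005,0,0,0,0,0.001,0,0,0,0,0.001,0,0,0,0,0.001,0]'
```

```text
clock: 6.2
tool_pos: [0.5419, -0.1035, 0.0243]
eef_rot: [0.743, 0.669, -0.0, -0.0]
force: [-0.3, -0.3, -0.6]
opening: 0.176
grasp_force: 19.8
clock: 6.6
tool_pos: [0.542, -0.1035, 0.024]
eef_rot: [0.743, 0.669, 0.0, 0.0]
force: [-4.4, 0.9, 15.8]
opening: 0.177
grasp_force: 21.2
```

```bash
python3 -m jog '[0,0,0,-0.0005,0,0,0,0,-0.0005,0,50,0,0,-0.0005,0,50,0,0,-0.0005,0,50,0,0,-0.0005,0,50,0,0,-0.02,0,80,0,0,-0.06,0,100,0,0,-0.1,0,100,0,0,-0.15,0,100,0,0,-0.18,0,100,0,0,-0.18,0]'; python3 -c "
from h import *
go(.5905,-.263,.165,-6)"
```

```text
clock: 7.7
tool_pos: [0.544, -0.1041, 0.2076]
eef_rot: [0.743, 0.669, 0.002, 0.003]
force: [1.1, 1.0, -0.1]
opening: 0.999
grasp_force: 0.0
t 7.7 pos [ 0.544  -0.1041  0.2076] beta -6.0 F [ 1.06  1.   -0.14] open 0.999 grip 0.0 -> shift [-0.1531  0.0626  0.0433] turn -0.0
```

Run:
```python
from h import *; from workcell import camera
c=camera("side"); np.savez("pics/side3.npz",**c)
print([fit(c,["large","middle","small"],[.59,-.265],sat=s) for s in(60,85)])
print([fit(c,["lid"],[.542,-.105],zs={"lid":6},sat=s,pad=45) for s in(60,85)])
im=[]
for p in([.59,-.265,.06],[.542,-.105,.02]):
    u=w2p(c,p).astype(int); im.append(cv2.resize(c["image"][u[1]-45:u[1]+45,u[0]-45:u[0]+45],None,fx=4,fy=4,interpolation=cv2.INTER_CUBIC))
cv2.imwrite("pics/g3.png",np.hstack(im)[:,:,::-1])
```

```text
[(array([ 0.5899, -0.2641]), np.float64(0.873)), (array([ 0.5899, -0.2641]), np.float64(0.948))]
[(array([ 0.542, -0.105]), np.float64(0.628)), (array([ 0.5427, -0.1062]), np.float64(0.771))]
```

View pics/g3.png

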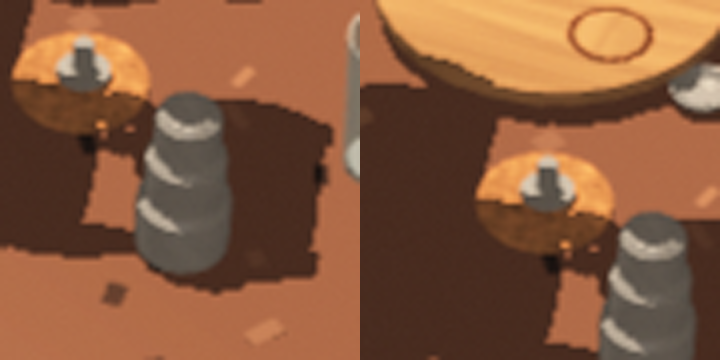

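The side view shows the lid knob-up near the middle of the coaster, at crop (548,188) against (545,203) for the coaster, with the difference due to its height. The tower is still upright. Next is the small tin.

```bash
python3 -m jog '[100,-0.04,0.016,0,0,100,-0.08,0.033,0,0,100,-0.12,0.05,0,0,100,-0.145,0.06,0,0,100,-0.1525,0.062,0.01,0,100,-0.1525,0.062,0.04,0,100,-0.1525,0.062,0.04,0]'; python3 -c "
from h import *
go(.590,-.2625,.089,-6)"
```

```text
clock: 8.45
tool_pos: [0.585, -0.26, 0.1585]
eef_rot: [0.743, 0.669, -0.001, -0.004]
force: [-0.9, 0.1, -0.7]
opening: 1.002
grasp_force: 0.0
t 8.45 pos [ 0.585  -0.26    0.1585] beta -6.0 F [-0.89  0.06 -0.74] open 1.002 grip 0.0 -> shift [-0.0022  0.0058  0.0695] turn -0.0
```

```bash
python3 -m jog '[100,0,0,0,0,100,0,0,0,0]'; python3 -c "
from h import *
go(.590,-.2625,.089,-6)"
```

```text
clock: 8.65
tool_pos: [0.5879, -0.2612, 0.1641]
eef_rot: [0.743, 0.669, 0.0, 0.0]
force: [0.9, 0.4, 1.2]
opening: 1.002
grasp_force: 0.0
t 8.65 pos [ 0.5879 -0.2612  0.1641] beta -6.0 F [0.88 0.44 1.23] open 1.002 grip 0.0 -> shift [-0.0011  0.0022  0.0751] turn 0.0
```

```bash
python3 -m jog '[100,-0.001,0.002,0.025,0,100,-0.001,0.002,0.05,0,100,-0.001,0.002,0.065,0,100,-0.001,0.002,0.073,0,100,-0.001,0.002,0.074,0,100,-0.001,0.002,0.074,0,100,-0.001,0.002,0.074,0]'; python3 -c "
from h import *
go(.590,-.2625,.089,-6)"
```

```text
clock: 9.35
tool_pos: [0.5901, -0.2631, 0.0904]
eef_rot: [0.743, 0.669, 0.0, 0.001]
force: [0.0, 0.5, -0.4]
opening: 0.998
grasp_force: 0.0
t 9.35 pos [ 0.5901 -0.2631  0.0904] beta -6.0 F [ 0.01  0.49 -0.42] open 0.998 grip 0.0 -> shift [ 0.0006 -0.0002  0.0014] turn -0.0
```

```bash
python3 -m jog '[75,0,0,0,0,60,0,0,0,0,55,0,0,0,0,50,0,0,0,0,45,0,0,0,0,40,0,0,0,0,40,0,0,0,0,40,0,0,0,0]' 25; python3 -m jog '[40,0,0,-0.002,0,40,0,0,-0.005,0,40,0,0,-0.01,0,40,0,0,-0.02,0,40,0,0,-0.04,0,40,0,0,-0.06,0,40,0,0,-0.08,0,40,0,0,-0.08,0,40,0,0,-0.08,0]'
python3 - <<'E'
from h import *; from workcell import camera
go(.490,.1357,.16,-6)
c=camera("side"); np.savez("pics/side4.npz",**c)
im=[]
for p in([.59,-.2625,.11],[.59,-.265,.04]):
    u=w2p(c,p).astype(int); im.append(cv2.resize(c["image"][u[1]-45:u[1]+45,u[0]-45:u[0]+45],None,fx=4,fy=4,interpolation=cv2.INTER_CUBIC))
cv2.imwrite("pics/g4.png",np.hstack(im)[:,:,::-1])
E
```

```text
clock: 10.15
tool_pos: [0.5895, -0.2629, 0.0894]
eef_rot: [0.743, 0.669, -0.0, 0.0]
force: [-1.4, 0.2, 5.4]
opening: 0.508
grasp_force: 24.9
clock: 11.05
tool_pos: [0.5896, -0.2629, 0.1698]
eef_rot: [0.743, 0.669, 0.0, 0.0]
force: [0.2, 0.3, -1.4]
opening: 0.504
grasp_force: 25.6
t 11.05 pos [ 0.5896 -0.2629  0.1698] beta -6.0 F [ 0.18  0.29 -1.36] open 0.504 grip 25.6 -> shift [ 0.386  -0.1409  0.0095] turn -0.0
```

View pics/g4.png

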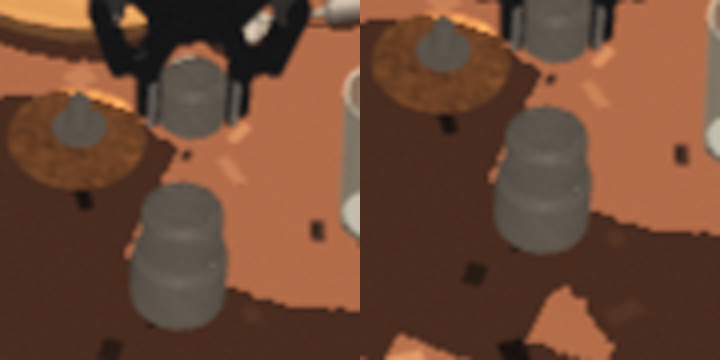

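Small tin gripped upright at about (190,97) in the crop. The rest of the tower and the lid are undisturbed.

```bash
python3 -m jog '[40,0.02,-0.008,0,0,40,0.06,-0.022,0,0,40,0.1,-0.037,0,0,40,0.14,-0.051,0,0,40,0.18,-0.066,0,0,40,0.22,-0.081,0,0,40,0.26,-0.095,0,0,40,0.3,-0.11,0,0,40,0.335,-0.123,0,0,40,0.365,-0.134,0,0,40,0.38,-0.14,0.01,0,40,0.3865,-0.141,0.03,0,40,0.3865,-0.141,0.06,0,40,0.3865,-0.141,0.09,0,40,0.3865,-0.141,0.11,0,40,0.3865,-0.141,0.12,0,40,0.3865,-0.141,0.12,0,40,0.3865,-0.141,0.12,0]'; python3 -c "
from h import *
go(.490,.136,.0334,-6)"
```

```text
clock: 12.9
tool_pos: [0.4899, 0.1363, 0.0496]
eef_rot: [0.743, 0.669, 0.0, 0.0]
force: [0.1, -0.2, -0.2]
opening: 0.506
grasp_force: 25.7
t 12.9 pos [0.4899 0.1363 0.0496] beta -6.0 F [ 0.13 -0.16 -0.17] open 0.506 grip 25.7 -> shift [-0.0003  0.0001  0.0162] turn -0.0
```

```bash
python3 -m jog '[40,0,0,0.006,0,40,0,0,0.011,0,40,0,0,0.014,0,40,0,0,0.0145,0,40,0,0,0.0145,0,40,0,0,0.0145,0]';  python3 -m jog '[40,0,0,0.0005,0,40,0,0,0.0005,0,40,0,0,0.0005,0]'
```

```text
clock: 13.5
tool_pos: [0.4899, 0.1363, 0.0349]
eef_rot: [0.743, 0.669, 0.0, 0.0]
force: [0.3, 0.1, -0.5]
opening: 0.505
grasp_force: 25.7
clock: 13.8
tool_pos: [0.4898, 0.1363, 0.0343]
eef_rot: [0.743, 0.669, 0.0, 0.0]
force: [-0.2, -0.5, -0.9]
opening: 0.507
grasp_force: 25.7
```

```bash
python3 -m jog '[40,0,0,0.0005,0,40,0,0,0.0005,0,40,0,0,0.0005,0]' | grep -E "tool_pos|force";  python3 -m jog '[40,0,0,0.0004,0,40,0,0,0.0004,0,40,0,0,0.0004,0]'| grep -E "tool_pos|force"
```

```text
tool_pos: [0.4899, 0.1363, 0.0338]
force: [-0.1, -0.7, 0.5]
grasp_force: 25.8
tool_pos: [0.4899, 0.1364, 0.0337]
force: [-1.6, -0.4, 9.1]
grasp_force: 26.5
```

```bash
python3 -m jog '[40,0,0,-0.0003,0,40,0,0,-0.0003,0,53,0,0,-0.0003,0,56,0,0,-0.0003,0,60,0,0,-0.0003,0,70,0,0,-0.0003,0,75,0,0,-0.0003,0,75,0,0,-0.0003,0,75,0,0,-0.01,0,75,0,0,-0.03,0,75,0,0,-0.06,0,75,0,0,-0.1,0,75,0,0,-0.14,0,75,0,0,-0.14,0,75,0,0,-0.14,0]' 20
python3 - <<'E'
from h import *; from workcell import camera
go(.590,-.2625,.16,-68)
for n in("side","top"):
    c=camera(n); np.savez(f"pics/{n}5.npz",**c)
    print(n,[fit(c,["large","middle"],[.59,-.2625],sat=s) for s in(60,85)])
    for k,x0,rm in(("L",(.6187,.205),.0355),("M",(.6105,.0455),.0305),("S",(.4906,.136),.0255)): print(k,ring(c,x0,rm))
    print("small",[fit(c,["small"],[.4906,.136],zs={"small":30},sat=s) for s in(60,85)])
c=load("side",5);u=w2p(c,[.56,.1,.03]).astype(int)
cv2.imwrite("pics/g5.png",cv2.resize(c["image"][u[1]-60:u[1]+60,u[0]-75:u[0]+75],None,fx=4,fy=4,interpolation=cv2.INTER_CUBIC)[:,:,::-1])
E
```

```text
clock: 15.9
tool_pos: [0.4901, 0.1364, 0.1747]
eef_rot: [0.743, 0.669, 0.001, 0.001]
force: [-0.9, 0.3, -0.2]
opening: 0.75
grasp_force: 0.0
t 15.9 pos [0.4901 0.1364 0.1747] beta -6.0 F [-0.87  0.27 -0.16] open 0.75 grip 0.0 -> shift [-0.3862  0.141   0.0148] turn 1.082
side [(array([ 0.5906, -0.263 ]), np.float64(0.861)), (array([ 0.5904, -0.2641]), np.float64(0.93))]
L (array([0.6195, 0.2026]), np.float64(-50.6))
M (array([0.6116, 0.0433]), np.float64(-38.1))
S (array([0.4915, 0.1334]), np.float64(-29.8))
small [(array([0.4934, 0.1383]), np.float64(0.715)), (array([0.4905, 0.136 ]), np.float64(0.821))]
top [(array([ 0.5892, -0.2614]), np.float64(0.84)), (array([ 0.5898, -0.2621]), np.float64(0.938))]
L (array([0.6183, 0.2067]), np.float64(-40.1))
M (array([0.6101, 0.0468]), np.float64(-27.8))
S (array([0.4995, 0.127 ]), np.float64(-15.6))
small [(array([0.4973, 0.1355]), np.float64(0.283)), (array([0.4755, 0.1536]), np.float64(0.272))]
```

View pics/g5.png

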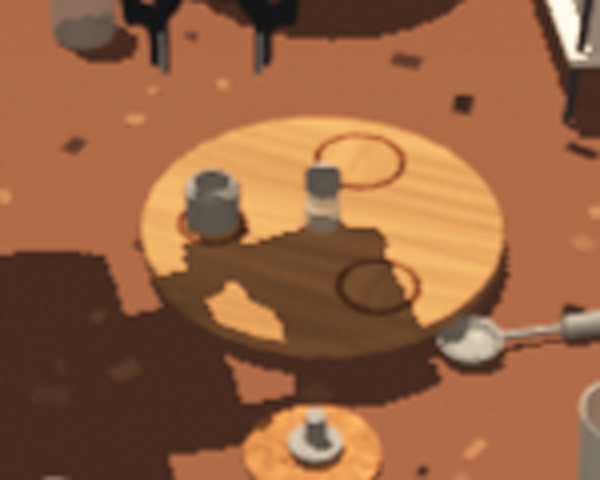

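The susan hasn't moved: rings L and M are within 0.3 mm of the first picture. The small tin stands centred in its ring at (213,205). Next is the middle tin.

```bash
python3 -m jog '[100,-0.03,0.011,0,0.1,100,-0.075,0.027,0,0.22,100,-0.12,0.044,0,0.34,100,-0.165,0.06,0,0.46,100,-0.21,0.077,0,0.58,100,-0.255,0.093,0,0.7,100,-0.3,0.11,0,0.82,100,-0.335,0.122,0,0.94,100,-0.365,0.133,0,1.06,100,-0.38,0.139,0.01,1.082,100,-0.386,0.141,0.03,1.082,100,-0.386,0.141,0.05,1.082,100,-0.386,0.141,0.06,1.082,100,-0.386,0.141,0.06,1.082,100,-0.386,0.141,0.06,1.082]'; python3 -c "
from h import *
go(.590,-.263,.0475,-68)"
```

```text
clock: 17.5
tool_pos: [0.5896, -0.2619, 0.1134]
eef_rot: [0.982, 0.191, -0.0, -0.0]
force: [0.2, -0.3, -0.3]
opening: 1.002
grasp_force: 0.0
t 17.5 pos [ 0.5896 -0.2619  0.1134] beta -67.9 F [ 0.19 -0.31 -0.31] open 1.002 grip 0.0 -> shift [-0.0001  0.0012  0.0659] turn 0.001
```

```bash
python3 -m jog '[100,0,0.001,0.02,0,100,0,0.001,0.04,0,100,0,0.001,0.055,0,100,0,0.001,0.062,0,100,0,0.001,0.065,0,100,0,0.001,0.065,0,85,0,0.001,0.065,0,72,0,0.001,0.065,0,66,0,0.001,0.065,0,60,0,0.001,0.065,0,50,0,0.001,0.065,0,50,0,0.001,0.065,0,50,0,0.001,0.065,0]' 25;python3 -m jog '[50,0,0,-0.002,0,50,0,0,-0.005,0,50,0,0,-0.01,0,50,0,0,-0.02,0,50,0,0,-0.04,0,50,0,0,-0.07,0,50,0,0,-0.1,0,50,0,0,-0.115,0,50,0,0,-0.115,0]'
python3 - <<'E'
from h import *; from workcell import camera
go(.611,.0451,.16,-68)
c=camera("side"); np.savez("pics/side6.npz",**c)
print("large",fit(c,["large"],[.59,-.264],sat=85))
print("middle",fit(c,["middle"],[.59,-.264],zs={"middle":165-2},sat=85))
E
```

```text
clock: 18.8
tool_pos: [0.5902, -0.2635, 0.0489]
eef_rot: [0.982, 0.191, 0.0, 0.0]
force: [0.4, 0.4, 5.5]
opening: 0.635
grasp_force: 25.4
clock: 19.7
tool_pos: [0.5911, -0.2639, 0.1665]
eef_rot: [0.982, 0.191, 0.002, 0.002]
force: [0.8, 0.5, -1.2]
opening: 0.634
grasp_force: 26.7
t 19.7 pos [ 0.5911 -0.2639  0.1665] beta -68.0 F [ 0.76  0.51 -1.21] open 0.634 grip 26.7 -> shift [ 0.1341 -0.2791  0.0059] turn -0.0
large (array([ 0.59  , -0.2641]), np.float64(0.917))
middle (array([ 0.5948, -0.2643]), np.float64(0.791))
```

```bash
python3 -m jog '[50,0.01,-0.02,0,0,50,0.026,-0.055,0,0,50,0.043,-0.09,0,0,50,0.06,-0.125,0,0,50,0.077,-0.16,0,0,50,0.094,-0.195,0,0,50,0.11,-0.23,0,0,50,0.123,-0.257,0,0,50,0.131,-0.273,0,0,50,0.134,-0.279,0.02,0,50,0.134,-0.279,0.05,0,50,0.134,-0.279,0.08,0,50,0.134,-0.279,0.1,0,50,0.134,-0.279,0.115,0,50,0.134,-0.279,0.119,0,50,0.134,-0.279,0.119,0,50,0.134,-0.279,0.119,0]'; python3 -c "
from h import *
go(.611,.045,.033,-68)"
```

```text
clock: 21.45
tool_pos: [0.6101, 0.0454, 0.0449]
eef_rot: [0.982, 0.191, 0.0, 0.0]
force: [1.4, -0.5, -0.7]
opening: 0.634
grasp_force: 26.8
t 21.45 pos [0.6101 0.0454 0.0449] beta -68.0 F [ 1.39 -0.5  -0.68] open 0.634 grip 26.8 -> shift [0.0007 0.0007 0.0119] turn -0.0
```

```bash
python3 -m jog '[50,0.0005,0.0005,0.004,0,50,0.0005,0.0005,0.008,0,50,0.0005,0.0005,0.0105,0,50,0.0005,0.0005,0.0105,0,50,0.0005,0.0005,0.0105,0,50,0.0005,0.0005,0.0105,0]'| grep -E "tool_pos|force";  python3 -m jog '[50,0,0,0.0005,0,50,0,0,0.0005,0,50,0,0,0.0005,0]'| grep -E "tool_pos|force"
```

```text
tool_pos: [0.6104, 0.0453, 0.034]
force: [0.1, -0.0, -0.5]
grasp_force: 26.8
tool_pos: [0.6104, 0.0453, 0.0334]
force: [-0.1, 0.3, -1.6]
grasp_force: 26.8
```

```bash
python3 -m jog '[50,0,0,0.0003,0,50,0,0,0.0003,0,50,0,0,0.0003,0]'| grep -E "tool_pos|force";  python3 -m jog '[50,0,0,0.0003,0,50,0,0,0.0003,0,50,0,0,0.0003,0]'| grep -E "tool_pos|force"
```

```text
tool_pos: [0.6105, 0.0453, 0.0332]
force: [0.6, -0.3, 2.0]
grasp_force: 26.9
tool_pos: [0.6106, 0.0454, 0.0331]
force: [-0.6, 0.8, 5.5]
grasp_force: 27.2
```

Contact. I'll ease off slightly, open, and retreat straight up.

```bash
python3 -m jog '[50,0,0,-0.0003,0,50,0,0,-0.0003,0,66,0,0,-0.0003,0,69,0,0,-0.0003,0,73,0,0,-0.0003,0,80,0,0,-0.0003,0,86,0,0,-0.0003,0,86,0,0,-0.0003,0,86,0,0,-0.01,0,86,0,0,-0.03,0,86,0,0,-0.06,0,86,0,0,-0.1,0,86,0,0,-0.13,0,86,0,0,-0.13,0,86,0,0,-0.13,0]' 20
python3 - <<'E'
from h import *; from workcell import camera
go(.590,-.263,.16,62)
for n in("side","top"):
    c=camera(n); np.savez(f"pics/{n}7.npz",**c)
    print(n,fit(c,["large"],[.59,-.2625],sat=85))
    print("L",ring(c,(.6187,.205),.0355),"small",fit(c,["small"],[.4906,.136],zs={"small":30},sat=85),"mid",fit(c,["middle"],[.611,.045],zs={"middle":30},sat=85))
E
```

```text
clock: 24.45
tool_pos: [0.6106, 0.0453, 0.1638]
eef_rot: [0.982, 0.191, 0.001, 0.0]
force: [-0.8, -0.1, 0.3]
opening: 0.863
grasp_force: 0.0
t 24.45 pos [0.6106 0.0453 0.1638] beta -68.0 F [-0.76 -0.08  0.35] open 0.863 grip 0.0 -> shift [-0.1346  0.2782  0.0038] turn 0.873
side (array([ 0.5898, -0.2646]), np.float64(0.93))
L (array([0.6196, 0.2025]), np.float64(-40.6)) small (array([0.4903, 0.1348]), np.float64(0.817)) mid (array([0.6128, 0.0428]), np.float64(0.8))
top (array([ 0.5897, -0.2624]), np.float64(0.927))
L (array([0.6183, 0.207 ]), np.float64(-20.7)) small (array([0.4731, 0.15  ]), np.float64(0.41)) mid (array([0.6258, 0.0614]), np.float64(0.444))
```

```bash
python3 -m jog '[100,-0.01,0.02,0,0.08,100,-0.026,0.055,0,0.18,100,-0.043,0.09,0,0.28,100,-0.06,0.125,0,0.38,100,-0.077,0.16,0,0.48,100,-0.094,0.195,0,0.58,100,-0.11,0.23,0,0.68,100,-0.123,0.256,0,0.78,100,-0.131,0.272,0.02,0.873,100,-0.1345,0.279,0.05,0.873,100,-0.1345,0.279,0.08,0.873,100,-0.1345,0.279,0.09,0.873,100,-0.1345,0.279,0.09,0.873,100,-0.1345,0.279,0.09,0.873]'; python3 -c "
from h import *
go(.590,-.2635,.003,62)"
```

```text
clock: 25.95
tool_pos: [0.5905, -0.2637, 0.0734]
eef_rot: [0.97, -0.242, 0.0, 0.0]
force: [0.1, 0.1, -0.3]
opening: 1.0
grasp_force: 0.0
t 25.95 pos [ 0.5905 -0.2637  0.0734] beta -118.0 F [ 0.06  0.11 -0.27] open 1.0 grip 0.0 -> shift [-0.0006  0.0001  0.0704] turn -0.0
```

```bash
python3 -m jog '[100,-0.0005,0,0.02,0,100,-0.0005,0,0.04,0,100,-0.0005,0,0.055,0,100,-0.0005,0,0.065,0,100,-0.0005,0,0.0695,0,100,-0.0005,0,0.0695,0,90,-0.0005,0,0.0695,0,82,-0.0005,0,0.0695,0,77,-0.0005,0,0.0695,0,72,-0.0005,0,0.0695,0,60,-0.0005,0,0.0695,0,60,-0.0005,0,0.0695,0,60,-0.0005,0,0.0695,0]' 30;python3 -m jog '[60,0,0,-0.002,0,60,0,0,-0.005,0,60,0,0,-0.01,0,60,0,0,-0.02,0,60,0,0,-0.04,0,60,0,0,-0.07,0,60,0,0,-0.11,0,60,0,0,-0.15,0,60,0,0,-0.16,0,60,0,0,-0.16,0,60,0,0,-0.16,0]'; python3 -c "
from h import *
go(.6190,.2048,.16,62)"
```

```text
clock: 27.25
tool_pos: [0.59, -0.2637, 0.004]
eef_rot: [0.97, -0.242, 0.0, 0.0]
force: [-1.2, -0.5, 6.1]
opening: 0.727
grasp_force: 32.4
clock: 28.35
tool_pos: [0.5891, -0.2632, 0.1624]
eef_rot: [0.97, -0.242, -0.001, -0.0]
force: [-0.4, -0.1, -2.4]
opening: 0.727
grasp_force: 33.2
t 28.35 pos [ 0.5891 -0.2632  0.1624] beta -118.0 F [-0.45 -0.06 -2.43] open 0.727 grip 33.2 -> shift [-0.1935 -0.4271  0.0027] turn -0.0
```

```bash
python3 -m jog '[60,-0.01,-0.022,0,0,60,-0.027,-0.06,0,0,60,-0.044,-0.097,0,0,60,-0.061,-0.135,0,0,60,-0.078,-0.172,0,0,60,-0.095,-0.21,0,0,60,-0.112,-0.247,0,0,60,-0.129,-0.285,0,0,60,-0.146,-0.322,0,0,60,-0.163,-0.36,0,0,60,-0.177,-0.391,0,0,60,-0.187,-0.413,0,0,60,-0.1925,-0.425,0.01,0,60,-0.1935,-0.427,0.03,0,60,-0.1935,-0.427,0.06,0,60,-0.1935,-0.427,0.09,0,60,-0.1935,-0.427,0.105,0,60,-0.1935,-0.427,0.115,0,60,-0.1935,-0.427,0.115,0,60,-0.1935,-0.427,0.115,0]'; python3 -c "
from h import *
go(.6190,.2048,.034,62)"
```

```text
clock: 30.35
tool_pos: [0.62, 0.2043, 0.0489]
eef_rot: [0.97, -0.242, 0.0, -0.0]
force: [1.1, -0.2, -2.2]
opening: 0.729
grasp_force: 33.3
t 30.35 pos [0.62   0.2043 0.0489] beta -118.0 F [ 1.09 -0.22 -2.16] open 0.729 grip 33.3 -> shift [-0.0012  0.      0.0149] turn -0.001
```

```bash
python3 -m jog '[60,-0.001,0,0.005,0,60,-0.001,0,0.01,0,60,-0.001,0,0.0125,0,60,-0.001,0,0.013,0,60,-0.001,0,0.013,0,60,-0.001,0,0.013,0]'| grep -E "tool_pos|force";  python3 -m jog '[60,0,0,0.0006,0,60,0,0,0.0006,0,60,0,0,0.0006,0]'| grep -E "tool_pos|force"
```

```text
tool_pos: [0.6188, 0.2048, 0.0354]
force: [0.1, 0.5, -0.7]
grasp_force: 33.3
tool_pos: [0.6187, 0.2048, 0.0347]
force: [0.8, 0.9, -0.8]
grasp_force: 33.3
```

```bash
python3 -m jog '[60,0,0,0.0004,0,60,0,0,0.0004,0,60,0,0,0.0004,0]'| grep -E "tool_pos|force"
```

```text
tool_pos: [0.6187, 0.2048, 0.0343]
force: [-0.3, 0.9, -2.4]
grasp_force: 33.3
```

```bash
python3 -m jog '[60,0,0,0.0003,0,60,0,0,0.0003,0,60,0,0,0.0003,0]'| grep -E "tool_pos|force"
```

```text
tool_pos: [0.6187, 0.2048, 0.034]
force: [-0.4, -0.1, -1.6]
grasp_force: 33.4
```

```bash
python3 -m jog '[60,0,0,0.0003,0,60,0,0,0.0003,0,60,0,0,0.0003,0]'| grep -E "tool_pos|force"
```

```text
tool_pos: [0.6188, 0.2048, 0.0339]
force: [-1.7, -0.9, 5.5]
grasp_force: 33.9
```

```bash
python3 -m jog '[60,0,0,-0.0003,0,60,0,0,-0.0003,0,75,0,0,-0.0003,0,78,0,0,-0.0003,0,82,0,0,-0.0003,0,88,0,0,-0.0003,0,97,0,0,-0.0003,0,97,0,0,-0.0003,0,97,0,0,-0.01,0,97,0,0,-0.03,0,97,0,0,-0.06,0,97,0,0,-0.1,0,97,0,0,-0.15,0,97,0,0,-0.2,0,97,0,0,-0.2,0,97,0,0,-0.2,0]' 20; python3 -c "
from h import *
go(.36,.30,.26)"
```

```text
clock: 33.75
tool_pos: [0.6191, 0.2049, 0.2358]
eef_rot: [0.97, -0.242, 0.001, -0.001]
force: [0.3, -0.3, -0.6]
opening: 0.969
grasp_force: 0.0
t 33.75 pos [0.6191 0.2049 0.2358] beta -118.0 F [ 0.34 -0.32 -0.62] open 0.969 grip 0.0 -> shift [-0.2733  0.0378 -0.025 ] turn 0
```

```bash
python3 -m jog '[97,-0.03,0.004,-0.025,0,97,-0.075,0.01,-0.025,0,97,-0.12,0.017,-0.025,0,97,-0.165,0.023,-0.025,0,97,-0.21,0.029,-0.025,0,97,-0.245,0.034,-0.025,0,97,-0.265,0.037,-0.025,0,97,-0.273,0.038,-0.025,0,97,-0.273,0.038,-0.025,0]' | head -2
python3 - <<'E'
from h import *; from workcell import camera
for n in("top","side"):
    c=camera(n); np.savez(f"pics/{n}8.npz",**c)
    print(n,"susan",step(c,(.5775,.127),.145,.03))
    for k,x0,r in(("small",(.4906,.1357),.0255),("middle",(.6108,.0451),.0305),("large",(.619,.2047),.0355)):
        print(k,"ring",ring(c,x0,r),"fit",fit(c,[k],list(x0),zs={k:30},sat=85))
t=load("top",8)["image"][165:295,210:400];s=load("side",8)["image"][190:300,260:390]
a=cv2.resize(t,None,fx=3,fy=3,interpolation=cv2.INTER_CUBIC)[:330]; a=cv2.resize(t,(570,390)); b=cv2.resize(s,(230,195))
im=np.zeros((595,780,3),np.uint8); im[:260,:380]=cv2.resize(t,(380,260)); im[:, :]=0
im[:260,200:580]=cv2.resize(t,(380,260),interpolation=cv2.INTER_CUBIC); im[262:592,195:585]=cv2.resize(s,(390,330),interpolation=cv2.INTER_CUBIC)
cv2.imwrite("pics/g8.png",im[:,190:590,::-1])
E
```

```text
clock: 34.65
tool_pos: [0.3591, 0.2996, 0.2583]
top susan (array([0.5765, 0.1297]), np.float64(-18.7))
small ring (array([0.4903, 0.1374]), np.float64(-25.1)) fit (array([0.4905, 0.1376]), np.float64(0.893))
middle ring (array([0.612 , 0.0467]), np.float64(-42.7)) fit (array([0.6114, 0.0444]), np.float64(0.926))
large ring (array([0.6195, 0.2082]), np.float64(-28.7)) fit (array([0.6173, 0.2054]), np.float64(0.919))
side susan (array([0.5779, 0.1238]), np.float64(-43.6))
small ring (array([0.492 , 0.1322]), np.float64(-22.7)) fit (array([0.4922, 0.1346]), np.float64(0.868))
middle ring (array([0.6117, 0.0434]), np.float64(-31.3)) fit (array([0.6129, 0.0431]), np.float64(0.801))
large ring (array([0.6199, 0.2023]), np.float64(-23.2)) fit (array([0.6161, 0.2012]), np.float64(0.79))
```

View pics/g8.png

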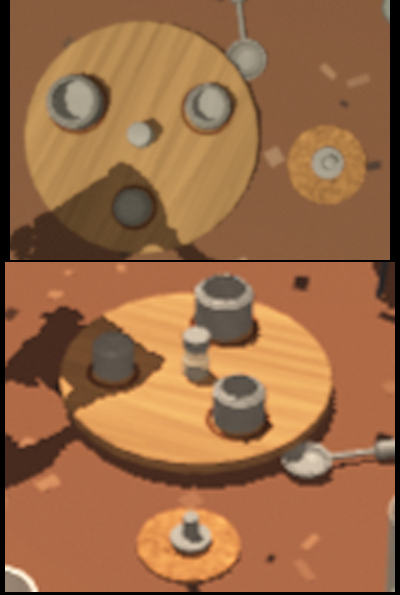

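Both views show all three tins upright on their matching rings. In the top crop, large is at (77,102), middle at (208,107) and small at (133,207). The fits are within about 1–3 mm, the lid is on the coaster, and the susan hasn't turned. Handing in.

```bash
python3 -c "
from workcell import workorder
print(workorder.sign_off())"
```

```text
the job is handed in; nothing more can be done
None
```

The job is handed in at about 35 s on the robot's clock: the lid is knob up on the coaster, and the small, middle and large tins stand upright within about 1–4 mm of their ring centres, with no turn of the lazy susan measured in the cameras.

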